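# Clamp a test tile in the sample holder

## Robot

A 6-joint arm with a two-finger parallel gripper is mounted at the origin on the work surface. World frame = base frame: x ahead of the robot, y to its left, z up, the work surface at z = 0. Lengths are in m, angles in rad, forces in N, time in s.
With the tool pointing down it reaches from about 0.3 to 0.75 m from the base axis. Payload 8.5 kg.
Tool frame: the origin (TCP) lies midway between the tips of the shut fingers; the grasp point (between the pads) lies 19 mm behind it; z points along the fingers, y is the direction in which the jaws open and shut (so a half turn about z gives the same grasp; the last joint's range is limited). The gripper opens to 88 mm and grips with 3 to 60 N. Pads are 18 mm wide; open, the fingers measure 123 mm over their backs; the gripper's body (75 mm by 187 mm) begins 45 mm behind the grasp point.
Start: joints at [-1.508, 0.381, 1.297, -0, 1.464, -0.215], TCP at [0.151, -0.529, 0.239] pointing down, gripper open.
Joint ranges: [-3.11, 3.11], [-0.89, 2.33], [0.22, 2.48], [-1.42, 4.56], [0.17, 2.85], [-2.88, 2.88]. Speed limits (rad/s): [2.39, 2.39, 3.14, 3.14, 3.14, 3.14].

## Interface

Orientations are given as a 3x3 rotation matrix whose columns are the frame's x, y, z axes.
In Python, from station import env gives the robot as it stands.
- The arm moves only by the tool jog_arm, never from a script. Its argument "series" is text: rows parted by semicolons, each of 7 numbers parted by spaces: the turn, a rotation vector about the tool's x, y, z in units of 0.12 rad (1.0 is 0.12 rad), then the shift along the tool's x, y, z in units of 0.02 m (1.0 is 0.02 m), then the gripper command: -1 is shut, 1 is fully open, values between are in proportion. A call has 1 to 8 rows; each row shifts and turns the commanded pose from where the row before left it, along the tool's axes as they then stand; what a row does not reach is not made up. A row lasts 1/10 s, in which the tool goes at most 50 mm and 8.59 degrees, less where a joint would pass 70% of its speed; a pose out of reach is approached as far as the arm can. A call with a number of a shift or a turn outside -1 to 1 is refused whole. A call with a gripper value outside its range is refused whole. The fingers move at their own pace and stop on an object; "grip_force" is the grip in N (left out, the last holds). Time passes only in rows, so rows that do not move let the fingers close. It gives the time, the measured TCP pose, the force and the opening at its end, in the units of the state.
- env.state(): the state, without advancing time (a new reading comes with each control period).
- env.read_camera(name): name is "scene" or "top" or "wrist"; returns the picture (384x512x3 uint8, red, green, blue); there is no depth.
- env.camera_params(name): a dict with "fx", "fy", "cx", "cy" (pixels), "pose" (4x4, takes a point from camera to world coordinates). Camera axes: x right, y up, looking along -z (the intrinsics and any distortion apply to the point x, -y, -z); pixel columns grow to the right and rows downward; lengths in m; the calibration is good to about 2 mm. A picture is of the moment at which its call begins: read the wrist's pose just before it. camera_params takes no time and is no camera call; for the wrist camera it gives the pose at the moment of the call.
- env.sign_off(): hands the job in, once; it reports no verdict.
The state is a dict: "time_s": time; "qpos": joint angles; "joint_vel": joint speeds; "joint_efforts": joint torques, N m; "eef_pos": TCP position; "tool_rot": TCP orientation; "contact_force": force on the tool from outside, world axes, zero at the start; "torque": the same for the moment, N m; "opening": finger opening in m.
Only numpy, scipy, OpenCV 4.12 (cv2) and the standard library are available. Lean on these libraries where they do the work, as an engineer would, in place of code of your own. Each camera call takes 0.05 s, during which the arm holds its last target.

## Task

Clamp the clay test tile in the wooden sample holder without gripping or lifting it: press the spring clip's thumb plate down with one fingertip so that the jaw rises and, while holding it down, push the tile along its channel under the jaw with the other fingertip until it is fully home against the stop. Then let go of the clip so that its jaw holds the tile down, and move clear; leave the other things on the table where they are.

Things in the scene. Friction and masses are not known exactly. Their poses are not given: they have to be found in the camera images.
- holder: Fixed plywood sample holder, 170 x 70 mm, its flat deck 12 mm above the table. Origin: centre of its underside; z up; x along the channel, the way the tile is pushed. Every x named in this list is in this frame. Two rails 6 mm high above the deck, inner faces at y = +-23.5 mm, bound the channel from x = -80 to +16 mm. The jaw's front face is at x = 0.
- stop (a point): Middle of the stop's face, at deck level, x = 16 mm: a block across the channel, 8 mm high, 5 mm thick. The tile is home when its front edge touches it.
- pin (a point): Middle of the clip's cross pin, x = 24 mm, 9 mm above the deck (21 above the table), carried by two steel cheeks 16 mm high above the deck at y = +-23.5 to +-29.5 mm, x = 17 to 31 mm. The clip's steel bridge runs from the jaw, over the stop, down to the pin, and never reaches beyond x = 27 mm; beyond is the thumb plate.
- clip (a joint): Rocking angle of the spring clip (rad): 0 closed, thumb plate up; 0.42 thumb plate fully down at its limit, jaw about 14.5 mm above the deck, 2.5 mm over the tile. The tile passes from about 0.30 up; about 0.28 when the jaw rests on the tile. The spring gives 0.04 N m at 0 and 0.12 N m at 0.42 (about 6 N pressed 20 mm beyond the pin).
- thumb_plate (a point): Steel thumb plate of the clip, 48 x 34 x 2.5 mm. The point is the centre of its top face and moves with it. At rest it slopes up away from the pin by 0.42 rad, 17 to 37 mm above the table. Fully down it is level, top 16 mm above the table (4 over the deck), from x = 26 to 74 mm; a tip there from x = 28 mm on may slide along it, the other tip then being low enough to push the tile.
- clip_jaw (a point): Steel jaw of the clip, 6 (along x) x 30 x 11 mm, across the channel from x = 0 to 6 mm. The point is the middle of the lower edge of its blunt front face, 7 mm above the deck when closed: it then blocks the tile, and pushing the tile against it does not open it.
- tile_center (a point): Centre of the flat reddish clay test tile in the channel: 38 mm along the channel (its x), 44 mm wide, 12 mm thick, 35 to 70 g. On the deck its centre is 18 mm above the table. It starts square in the channel, its front edge 5 to 30 mm short of the jaw. Touching the closed jaw its centre is at x = -19 mm; home against the stop at x = -3 mm.
- spare_tile_center (a point): Bystander: centre of an identical tile, lying on the table beside the holder. Leave alone.
- jar: Bystander: small white jar with a steel lid, 56 mm across, 58 mm high; origin at the centre of its underside. Leave alone.
- rubbing_block: Bystander: wooden rubbing block with a cork face, 70 x 40 x 26 mm; origin at the centre of its underside. Leave alone.
- spatula: Bystander: plasterer's spatula, steel blade and wooden handle, lying on the table, 170 mm long along its x. Leave alone.

How it is judged:
By the outcome, as a careful person would: the job done as asked, in the order asked, and still so for the second after the job is handed in, with the robot touching nothing.
It also fails if it takes over 51 s, if anything falls off the work surface, if the arm or the gripper's body presses on something with over 40 N, if the wrist force passes 120 N, or if a joint passes its speed limit or range.

## Working session

There is one attempt and no reset: what is moved stays moved. The work goes in short steps, Python scripts to look and compute and a tool call to move; the robot and the scene stay as the last step left them, time stands still between calls to the robot, and variables do not carry over. Pictures are saved under pics/ and viewed, and the job is handed in when it is done.

Besides the shell and the picture viewer there is one more tool, called after "Emit:" as name(argument=value, ...) on one line, values as JSON. jog_arm: Moves the arm, as the interface text tells. Its arguments: {"type":"object","properties":{"series":{"type":"string"},"grip_force":{"type":"number"}},"required":["series"]}

```bash
mkdir -p pics; ls; python3 - <<'E'
from station import env
import cv2,json
s=env.state(); print(s)
for n in ("scene","top","wrist"):
    p=env.camera_params(n); print(n,{k:(v if k!='pose' else [[round(float(a),4) for a in r] for r in v]) for k,v in p.items()})
    cv2.imwrite(f"pics/{n}0.png",env.read_camera(n)[:,:,::-1])
E
```

```text
pics
{'time_s': 0.0, 'qpos': array([-1.50832162e+00,  3.81176708e-01,  1.29824687e+00,  2.94088154e-05,
        1.46359660e+00, -2.15280614e-01]), 'joint_vel': array([ 0.00031665, -0.00013725, -0.00036955, -0.00098946,  0.00047077,
       -0.00078302]), 'joint_efforts': array([ 7.26506860e-04, -4.37926555e+01, -2.24555486e+01,  7.13825226e-02,
        3.51901178e-02, -1.05918416e-04]), 'eef_pos': array([ 0.15080622, -0.52863277,  0.23815281]), 'tool_rot': array([[ 9.61674224e-01,  2.74194608e-01, -5.99434767e-05],
       [ 2.74194412e-01, -9.61673224e-01,  1.42656918e-03],
       [ 3.33511542e-04, -1.38833098e-03, -9.99998981e-01]]), 'contact_force': array([-0.36821504, -0.05993263, -0.04220303]), 'torque': array([ 0.02983025,  0.04510788, -0.0382035 ]), 'opening': 0.08783022908004444}
scene {'fx': 367.62012394474954, 'fy': 367.62012394474954, 'cx': 258.16443376229387, 'cy': 192.32472337676163, 'pose': [[-0.0546, -0.8237, 0.5644, 1.0207], [0.9985, -0.0478, 0.0268, 0.0671], [0.0049, 0.565, 0.825, 0.7109], [0.0, 0.0, 0.0, 1.0]]}
top {'fx': 375.8326299812375, 'fy': 375.8326299812375, 'cx': 248.73638339091266, 'cy': 188.56902883621586, 'pose': [[-0.028, 0.9921, -0.122, 0.4948], [-0.9994, -0.0304, -0.018, 0.0181], [-0.0215, 0.1214, 0.9924, 0.7866], [0.0, 0.0, 0.0, 1.0]]}
wrist {'fx': 332.7032970142962, 'fy': 332.7032970142962, 'cx': 248.7818747717458, 'cy': 197.03441434707509, 'pose': [[0.275, 0.9118, 0.3048, 0.2301], [-0.9614, 0.2616, 0.0849, -0.5047], [-0.0023, -0.3164, 0.9486, 0.3853], [0.0, 0.0, 0.0, 1.0]]}
```

View pics/scene0.png

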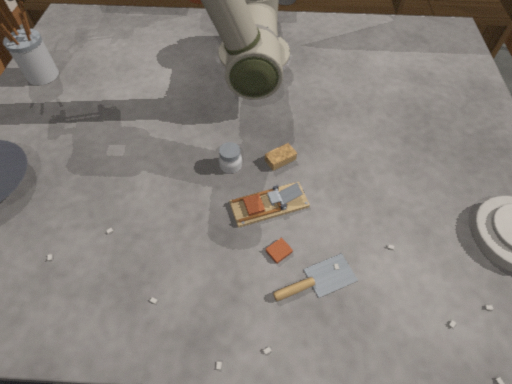

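View pics/top0.png

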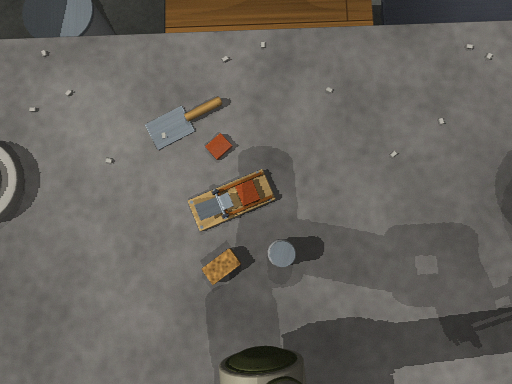

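View pics/wrist0.png

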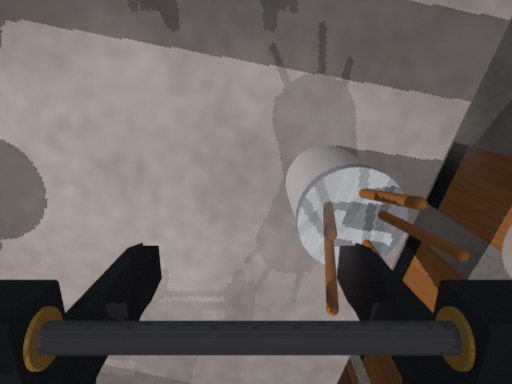

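The scene view shows the holder at about (270,204), with the tile left of the clip and the thumb plate on the right. In the top view it is at about (232,200), with its channel pointing left and slightly down. I'll enlarge both.

```bash
python3 - <<'E'
import cv2
a=cv2.imread('pics/top0.png')[155:245,175:290]; cv2.imwrite('pics/top0z.png',cv2.resize(a,None,fx=6.5,fy=6.5,interpolation=cv2.INTER_CUBIC))
a=cv2.imread('pics/scene0.png')[170:235,220:320]; cv2.imwrite('pics/scene0z.png',cv2.resize(a,None,fx=8,fy=8,interpolation=cv2.INTER_CUBIC))
E
```

```text
(no output)
```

View pics/top0z.png

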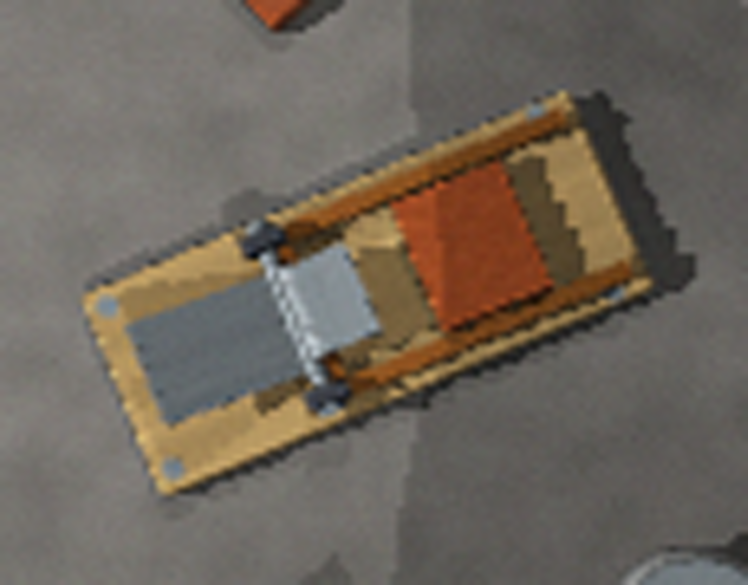

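View pics/scene0z.png

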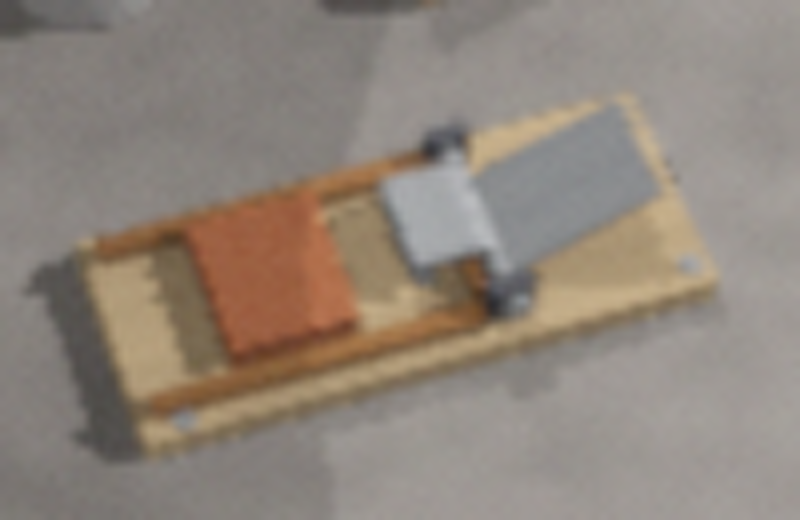

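The top view shows the deck corners at zoom pixels (85,298), (165,495), (650,290) and (572,95), and the tile top at (395,205), (500,165), (553,288) and (445,330). The scene view shows the same corners, so I'll cast rays from both and cross-check.

```bash
cat > h.py <<'E'
import numpy as np
from station import env
def ray(cam,uv,P=None):
    p=P or env.camera_params(cam); T=np.array(p['pose'])
    d=np.array([(uv[0]-p['cx'])/p['fx'],-(uv[1]-p['cy'])/p['fy'],-1.])
    return T[:3,3],T[:3,:3]@d
def onz(cam,uv,z,P=None):
    o,d=ray(cam,uv,P); return o+d*(z-o[2])/d[2]
def tri(r1,r2):
    (a,u),(b,v)=r1,r2; M=np.stack([u,-v],1); t=np.linalg.lstsq(M,b-a,rcond=None)[0]
    p,q=a+t[0]*u,b+t[1]*v; return (p+q)/2,np.linalg.norm(p-q)
E
python3 - <<'E'
from h import *
np.set_printoptions(precision=4,suppress=True)
zt=lambda x,y:((x+.5)/6.5-.5+175,(y+.5)/6.5-.5+155)
zs=lambda x,y:((x+.5)/8-.5+220,(y+.5)/8-.5+170)
# order: FL(front +y?), listed as matching corners
top=dict(fA=(85,298),fB=(165,495),rB=(650,290),rA=(572,95),t1=(395,205),t2=(500,165),t3=(553,288),t4=(445,330),p_a=(125,328),p_b=(170,425),)
sc=dict(fA=(718,280),fB=(632,95),rB=(80,245),rA=(146,440),t1=(357,325),t2=(230,358),t3=(188,235),t4=(313,195),p_a=(662,190),p_b=(617,103))
z=dict(t=.024,f=.012,r=.012,p=.037)
for k in top:
    m,e=tri(ray('top',zt(*top[k])),ray('scene',zs(*sc[k])))
    print(k,'tri',m,round(e,4),'top',onz('top',zt(*top[k]),z[k[0]])[:2],'scene',onz('scene',zs(*sc[k]),z[k[0]])[:2])
E
```

```text
fA tri [0.5691 0.1605 0.0114] 0.0017 top [0.5691 0.1596] scene [0.5693 0.1613]
fB tri [0.5057 0.1363 0.0112] 0.0028 top [0.5058 0.1347] scene [0.5061 0.1376]
rB tri [ 0.5664 -0.0202  0.0095] 0.0013 top [ 0.5662 -0.0207] scene [ 0.5679 -0.0193]
rA tri [0.6298 0.0034 0.0115] 0.0028 top [0.6298 0.002 ] scene [0.6299 0.0049]
t1 tri [0.5949 0.0599 0.0198] 0.0011 top [0.5944 0.0591] scene [0.5974 0.0605]
t2 tri [0.6068 0.026  0.0188] 0.0005 top [0.6061 0.0257] scene [0.6099 0.0265]
t3 tri [0.5671 0.0109 0.0185] 0.0014 top [0.5667 0.0102] scene [0.5706 0.012 ]
t4 tri [0.5545 0.0453 0.0229] 0.0017 top [0.5545 0.0444] scene [0.5551 0.0462]
p_a tri [0.557  0.1429 0.0374] 0.0005 top [0.557  0.1427] scene [0.5567 0.1432]
p_b tri [0.5268 0.1301 0.0358] 0.0016 top [0.5268 0.1291] scene [0.5275 0.1308]
```

Two-view heights agree: deck about 11–12 mm, plate edge about 37 mm. The holder centre is about (0.568, 0.070), its x axis points at 111.15°, and the tile centre is at x≈-37 mm. Before moving I'll check where the gripper and the pot appear.

```bash
python3 - <<'E'
from h import *
np.set_printoptions(precision=3,suppress=True)
def proj(cam,X):
    p=env.camera_params(cam);T=np.array(p['pose']);c=T[:3,:3].T@(np.array(X)-T[:3,3]);return p['cx']+p['fx']*c[0]/-c[2],p['cy']+p['fy']*c[1]/c[2]
for c in('scene','top'): print(c,proj(c,[.151,-.529,.239]),proj(c,[.151,-.529,.45]))
print('pot scene',onz('scene',(38,80),0),onz('scene',(25,40),.12))
print('pot wrist',onz('wrist',(320,155),0.0),onz('wrist',(355,215),.12))
print('mouse',onz('scene',(230,155),.058))
E
```

```text
scene (np.float64(32.535726441042954), np.float64(-3.8288318818784717)) (np.float64(-21.33541007330166), np.float64(-111.81284182990854))
top (np.float64(683.0306003392793), np.float64(487.3819598616816)) (np.float64(999.155525880973), np.float64(674.9465612522526))
pot scene [ 0.171 -0.627  0.   ] [ 0.154 -0.609  0.12 ]
pot wrist [ 0.179 -0.605  0.   ] [ 0.154 -0.62   0.12 ]
mouse [ 0.473 -0.025  0.058]
```

Emit:
jog_arm(series="0 0 0 0.6 -0.8 -0.2 1;0 0 0 1 -1 0 1;0 0 0 1 -1 0 1;0 0 -0.4 1 -0.8 0 1;0 0 -0.36 1 -0.7 0 1;0 0 0 1 -0.6 0 1;0 0 0 1 -0.6 0 1;0 0 0 1 -0.6 0 1")

```text
time_s: 0.95
eef_pos: [0.2582, -0.3641, 0.2426]
tool_rot: [[0.933, 0.361, -0.0], [0.361, -0.933, 0.0], [0.0, -0.0, -1.0]]
contact_force: [0.5, 0.1, 1.2]
opening: 0.0884
```

Emit:
jog_arm(series="0 0 0 1 -0.6 0 1;0 0 0 1 -0.6 0 1;0 0 0 1 -0.6 0 1;0 0 0 1 -0.6 0 1;0 0 0 1 -0.6 0 1;0 0 0 1 -0.6 0 1;0 0 0 1 -0.6 0 1;0 0 0 1 -0.6 0 1")

```text
time_s: 1.75
eef_pos: [0.3728, -0.2169, 0.2427]
tool_rot: [[0.933, 0.361, -0.0], [0.361, -0.933, 0.0], [-0.0, -0.0, -1.0]]
contact_force: [0.3, 0.1, -1.4]
opening: 0.0877
```

Emit:
jog_arm(series="0 0 0 1 -0.64 0.2 1;0 0 0 1 -0.64 0.2 1;0 0 0 1 -0.64 0.2 1;0 0 0 1 -0.64 0.2 1;0 0 0 1 -0.64 0.2 1;0 0 0 1 -0.64 0.2 1;0 0 0 1 -0.64 0.2 1;0 0 0 1 -0.64 0.2 1")

```text
time_s: 2.55
eef_pos: [0.4851, -0.0637, 0.2104]
tool_rot: [[0.933, 0.361, -0.0], [0.361, -0.933, 0.0], [-0.0, -0.0, -1.0]]
contact_force: [0.2, -0.3, -0.3]
opening: 0.088
```

Emit:
jog_arm(series="0 0 0 1 -0.64 0.2 1;0 0 0 1 -0.64 0.2 1;0 0 0 1 -0.64 0.2 1;0 0 0 0.5 -0.3 0.2 1;0 0 0 0 0 0 1;0 0 0 0 0 0 1")

```text
time_s: 3.15
eef_pos: [0.5336, 0.0016, 0.1946]
tool_rot: [[0.933, 0.361, -0.001], [0.361, -0.933, -0.0], [-0.001, -0.0, -1.0]]
contact_force: [1.0, -0.3, -0.4]
opening: 0.0881
```

```bash
python3 - <<'E'
from h import *
import cv2,pickle
p=env.camera_params('wrist');pickle.dump(p,open('w1.pkl','wb'));
cv2.imwrite('pics/wrist1.png',env.read_camera('wrist')[:,:,::-1]);s=env.state();print(s['eef_pos'],s['tool_rot'],s['time_s'])
E
```

```text
[0.53357456 0.00140713 0.19488421] [[ 9.32891651e-01  3.60157102e-01 -1.71398375e-04]
 [ 3.60157064e-01 -9.32891656e-01 -2.16534527e-04]
 [-2.37882562e-04  1.40272917e-04 -9.99999962e-01]] 3.2
```

View pics/wrist1.png

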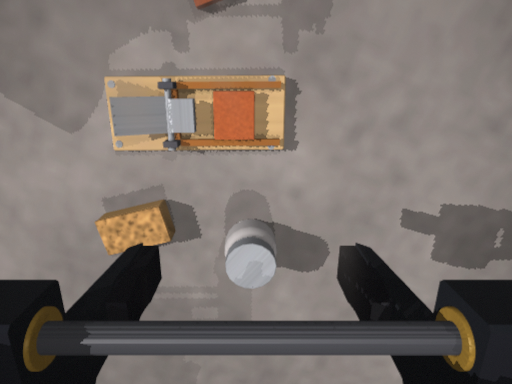

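The wrist view shows the holder square to the tool: deck corners at about (106,77), (114,152), (283,151) and (285,77), tile top from (214,92) to (255,139). The jar sits below it at about (250,260).

```bash
python3 - <<'E'
from h import *
import cv2,pickle
np.set_printoptions(precision=4,suppress=True)
P=pickle.load(open('w1.pkl','rb'))
im=cv2.imread('pics/wrist1.png'); hsv=cv2.cvtColor(im,cv2.COLOR_BGR2HSV)
cv2.imwrite('pics/w1z.png',cv2.resize(im[60:170,90:300],None,fx=3.8,fy=3.8,interpolation=cv2.INTER_CUBIC))
ex=np.array([-.361,.9326]);ey=np.array([-.9326,-.361]);c0=np.array([.5678,.0700])
for z,pts in ((.012,[(106,77),(114,152),(283,151),(285,77)]),(.024,[(214,92),(254,92),(255,139),(214,139)])):
    w=np.array([onz('wrist',p,z,P)[:2] for p in pts]);print(w,w.mean(0))
    print(np.stack([(w-c0)@ex,(w-c0)@ey],1))
m=cv2.inRange(hsv,(3,150,90),(14,255,255))[60:170,190:300]
n,l,st,ce=cv2.connectedComponentsWithStats(m);print(st[1:],)
E
```

```text
[[ 0.5695  0.1603]
 [ 0.5031  0.1363]
 [ 0.5652 -0.0208]
 [ 0.6298  0.0047]] [0.5669 0.0701]
[[ 0.0836 -0.0342]
 [ 0.0852  0.0364]
 [-0.0838  0.0352]
 [-0.0833 -0.0343]]
[[0.5939 0.0609]
 [0.6071 0.027 ]
 [0.5678 0.0105]
 [0.5537 0.0468]] [0.5806 0.0363]
[[-0.0179 -0.0211]
 [-0.0543 -0.0211]
 [-0.0555  0.0215]
 [-0.0165  0.0215]]
[[   0   22   91    7  547]
 [   0   31   90   55 2515]]
```

View pics/w1z.png

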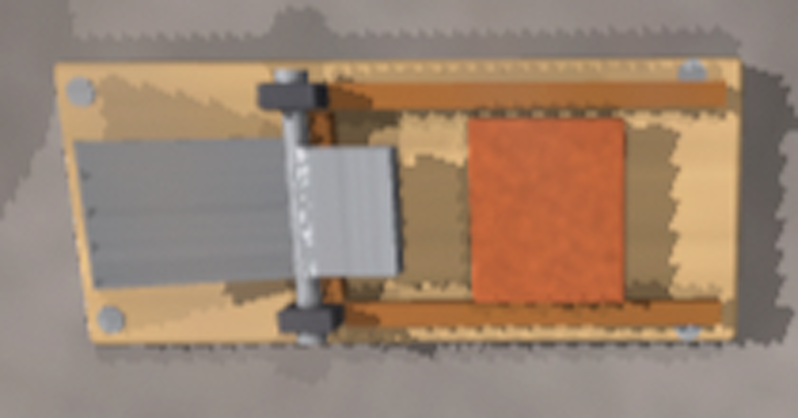

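Emit:
jog_arm(series="0 0 0 0.9 -0.6 0.5 1;0 0 0 0.9 -0.6 0.5 1;0 0 0 0.8 -0.5 0.5 1;0 0 0 0.2 -0.2 1 1;0 0 0 0 0 1 1;0 0 0 0 0 1 1;0 0 0 0 0 1 1;0 0 0 0 0 0.5 1")

```text
time_s: 4.0
eef_pos: [0.5717, 0.0569, 0.0736]
tool_rot: [[0.933, 0.36, -0.002], [0.36, -0.933, 0.0], [-0.002, -0.001, -1.0]]
contact_force: [0.6, 0.3, -0.2]
opening: 0.0885
```

Emit:
jog_arm(series="0 0 0 0 0 0 1;0 0 0 0 0 0 1")

```text
time_s: 4.2
eef_pos: [0.5728, 0.0573, 0.0756]
tool_rot: [[0.933, 0.36, 0.001], [0.36, -0.933, -0.0], [0.001, 0.001, -1.0]]
contact_force: [0.5, 0.1, -0.3]
opening: 0.0881
```

```bash
cat > snap.py <<'E'
import sys,cv2,pickle
from h import *
np.set_printoptions(precision=4,suppress=True)
n=sys.argv[1]
for c in sys.argv[2:]:
    p=env.camera_params(c);pickle.dump(p,open(f'{c}{n}.pkl','wb'))
    im=env.read_camera(c)[:,:,::-1]
    cv2.imwrite(f'pics/{c}{n}.png',im)
    if c=='scene': cv2.imwrite(f'pics/{c}{n}z.png',cv2.resize(im[150:250,210:330],None,fx=6,fy=6,interpolation=cv2.INTER_CUBIC))
    if c=='top': cv2.imwrite(f'pics/{c}{n}z.png',cv2.resize(im[155:245,175:290],None,fx=6.5,fy=6.5,interpolation=cv2.INTER_CUBIC))
s=env.state();p=s['eef_pos'];ex=np.array([-.361,.9326]);ey=np.array([-.9326,-.361]);d=p[:2]-[.5674,.0700]
print(p,'holder xy',d@ex,d@ey,'rot',s['tool_rot'].round(3).tolist(),'F',s['contact_force'],'open',s['opening'],'t',s['time_s'])
E
python3 snap.py 2 wrist scene
```

```text
[0.573  0.0575 0.0758] holder xy -0.013624057683941752 -0.0006873405917333817 rot [[0.933, 0.361, 0.002], [0.361, -0.933, -0.0], [0.002, 0.001, -1.0]] F [-0.2213  0.188   0.4978] open 0.08837298332595994 t 4.3
```

View pics/wrist2.png

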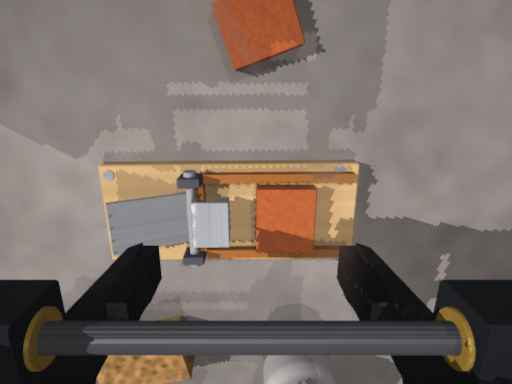

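View pics/scene2z.png

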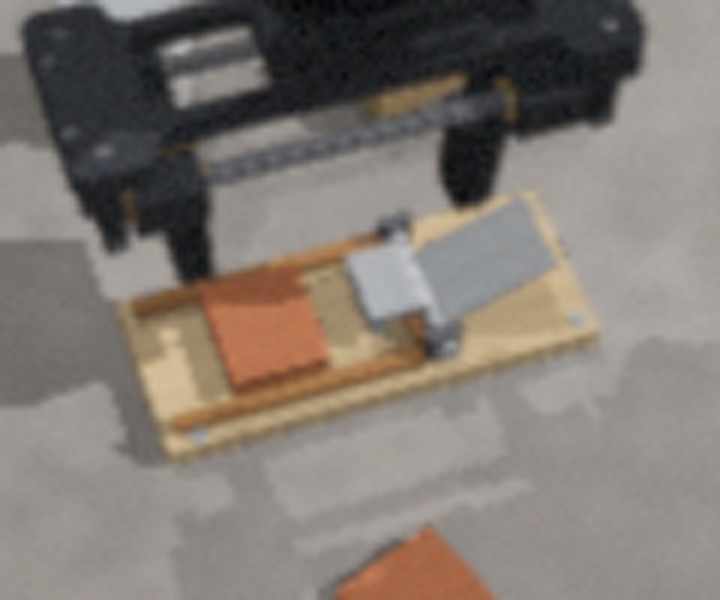

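The wrist view shows the fingers still above the holder. In the scene zoom the tip edges are at about (180–212,277) for the left finger and (447–492,198) for the right. I'll ray-cast those at tip height.

```bash
python3 - <<'E'
from h import *
np.set_printoptions(precision=4,suppress=True)
ex=np.array([-.361,.9326]);ey=np.array([-.9326,-.361]);c0=np.array([.5674,.0700])
for p in [(182,280),(212,275),(447,200),(492,196)]:
    w=onz('scene',((p[0]+.5)/6-.5+210,(p[1]+.5)/6-.5+150),.0758)[:2]-c0;print(w@ex,w@ey)
E
```

```text
-0.06791795423659715 -0.006842077806738706
-0.057423473318148746 -0.008028242170915238
0.03137503655121367 -0.002873921559204755
0.04723650656368752 -0.006131432868182065
```

Emit:
jog_arm(series="0 0 0 0 0 0.8 1;0 0 0 0 0 0.8 1;0 0 0 0 0 0.6 1;0 0 0 0 0 0 1;0 0 0 0 0 0 1")

```text
time_s: 4.8
eef_pos: [0.5728, 0.0577, 0.0313]
tool_rot: [[0.933, 0.361, 0.001], [0.361, -0.933, -0.0], [0.001, 0.0, -1.0]]
contact_force: [0.0, -0.1, -0.1]
opening: 0.0881
```

```bash
python3 snap.py 3 wrist scene
```

```text
[0.5729 0.0577 0.0316] holder xy -0.013471034795134739 -0.000726074413078961 rot [[0.933, 0.361, 0.001], [0.361, -0.933, -0.0], [0.001, 0.001, -1.0]] F [-0.416   0.2326  1.1776] open 0.08817254685450167 t 4.9
```

View pics/wrist3.png

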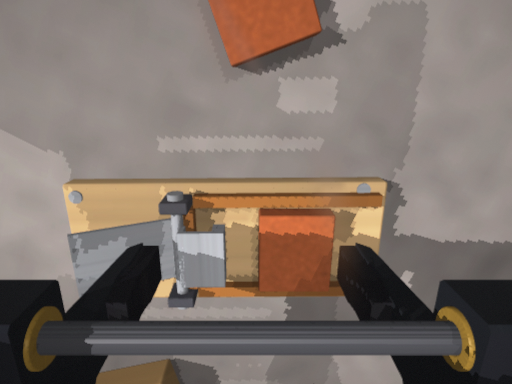

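View pics/scene3z.png

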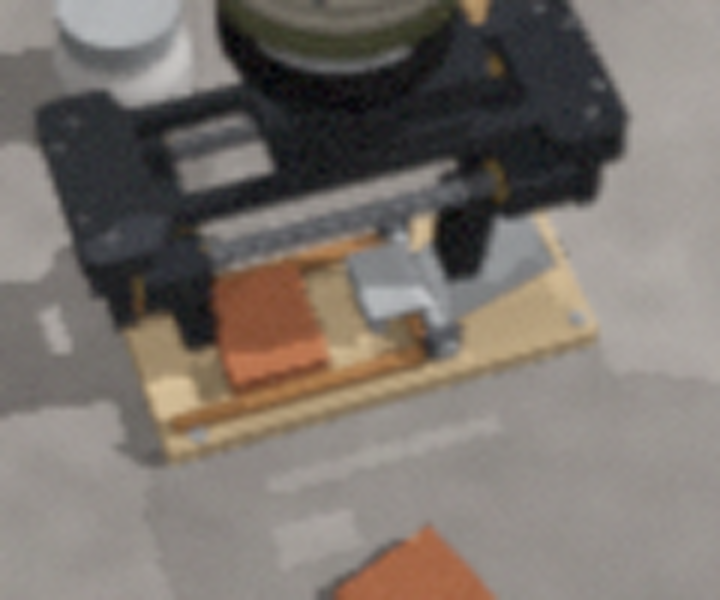

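The fingers straddle the tile and clip with a small gap behind the tile. The left tip is at (205,345) and the right tip is over the plate at (465,275). I'll go down in small steps.

Emit:
jog_arm(series="0 0 0 0 0 0.2 1;0 0 0 0 0 0.2 1;0 0 0 0 0 0.1 1;0 0 0 0 0 0 1")

```text
time_s: 5.3
eef_pos: [0.5726, 0.0578, 0.0208]
tool_rot: [[0.933, 0.361, 0.0], [0.361, -0.933, 0.0], [0.0, -0.0, -1.0]]
contact_force: [-0.3, 1.0, 4.3]
opening: 0.0883
```

```bash
python3 snap.py 4 wrist scene
```

```text
[0.5726 0.0578 0.021 ] holder xy -0.01322710595356783 -0.0004909997262436969 rot [[0.933, 0.361, 0.0], [0.361, -0.933, 0.0], [0.0, 0.0, -1.0]] F [1.429  1.1218 4.1259] open 0.0879863324228858 t 5.4
```

View pics/scene4z.png

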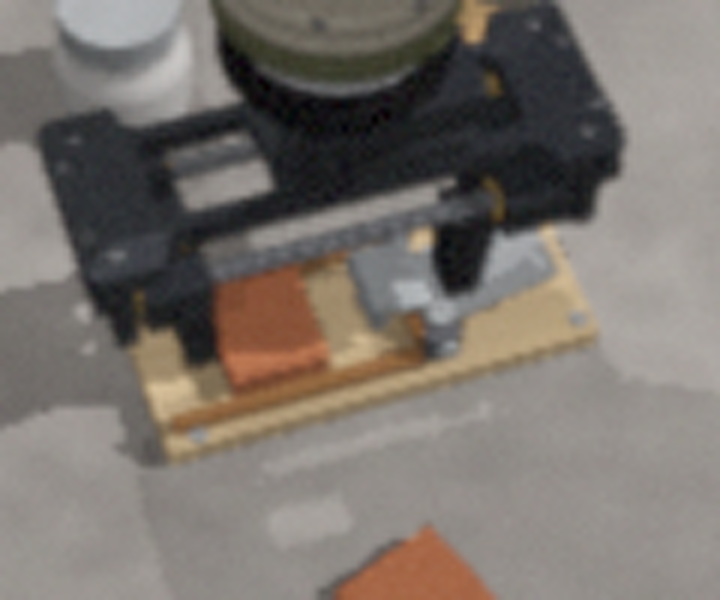

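View pics/wrist4.png

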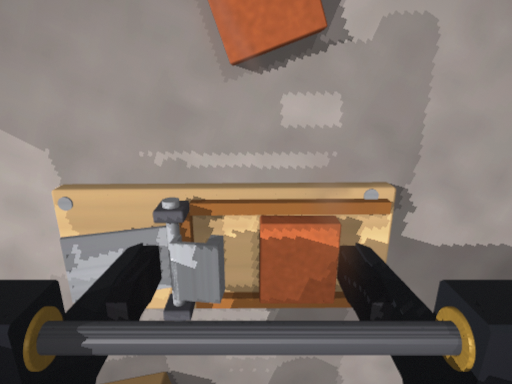

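The plate is lowering, the jaw is lifting, and the pusher is behind the tile with force at 4 N. I'll keep going down.

Emit:
jog_arm(series="0 0 0 0 0 0.1 1;0 0 0 0 0 0.1 1;0 0 0 0 0 0.05 1;0 0 0 0 0 0 1;0 0 0 0 0 0 1")

```text
time_s: 5.9
eef_pos: [0.5729, 0.0573, 0.0165]
tool_rot: [[0.933, 0.361, 0.001], [0.361, -0.933, -0.001], [0.001, 0.001, -1.0]]
contact_force: [-1.4, -3.0, 9.5]
opening: 0.088
```

```bash
python3 snap.py 5 wrist scene
```

```text
[0.5729 0.0573 0.0165] holder xy -0.013839097628506495 -0.0005753234590682721 rot [[0.933, 0.361, 0.001], [0.361, -0.933, -0.001], [0.001, 0.001, -1.0]] F [-0.5886 -1.1514  9.4657] open 0.0877579823019569 t 6.0
```

View pics/scene5z.png

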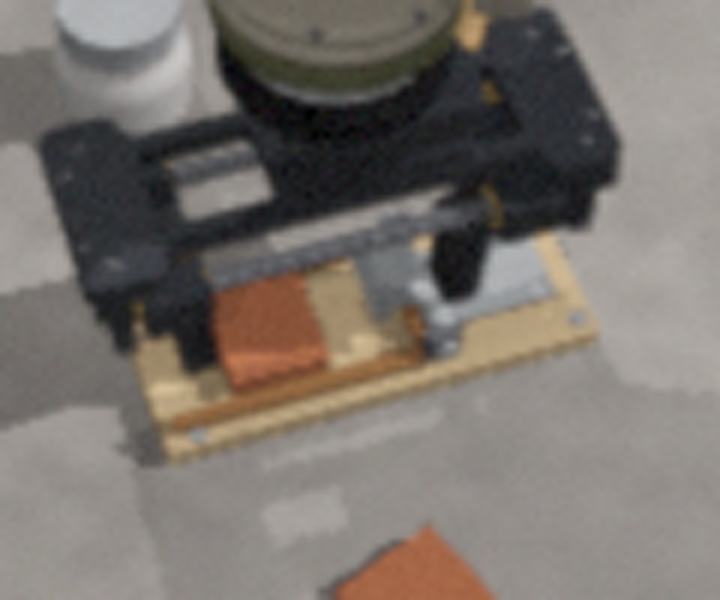

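Emit:
jog_arm(series="0 0 0 0 0 0.05 1;0 0 0 0 0 0 1;0 0 0 0 0 0 1")

```text
time_s: 6.3
eef_pos: [0.573, 0.0573, 0.0163]
tool_rot: [[0.933, 0.361, 0.002], [0.361, -0.933, -0.001], [0.002, 0.001, -1.0]]
contact_force: [-3.5, -3.2, 17.8]
opening: 0.088
```

The plate is at its limit, since force jumped to 18 N with no further travel. Now I'll slide along +x, which is tool -y.

Emit:
jog_arm(series="0 0 0 0 -0.1 0 1;0 0 0 0 -0.15 0 1;0 0 0 0 -0.15 0 1;0 0 0 0 -0.15 0 1;0 0 0 0 -0.15 0 1;0 0 0 0 0 0 1")

```text
time_s: 6.9
eef_pos: [0.5695, 0.0695, 0.0164]
tool_rot: [[0.933, 0.361, 0.006], [0.361, -0.933, -0.002], [0.005, 0.004, -1.0]]
contact_force: [2.3, -6.7, 12.9]
opening: 0.0881
```

```bash
python3 snap.py 6 scene wrist
```

```text
[0.5695 0.0695 0.0164] holder xy -0.0012045152909301593 -0.00175059618925132 rot [[0.933, 0.36, 0.006], [0.36, -0.933, -0.002], [0.004, 0.004, -1.0]] F [ 2.09   -6.6848 11.8247] open 0.08799755321933918 t 7.0
```

View pics/scene6z.png

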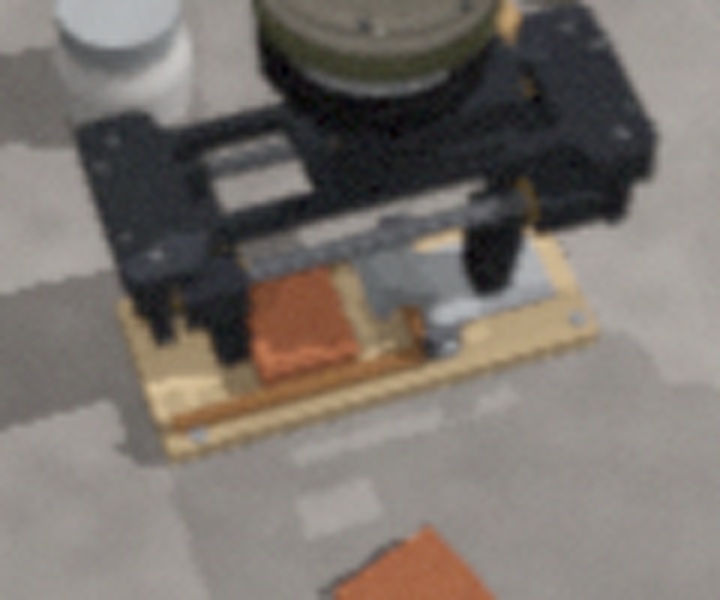

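View pics/wrist6.png

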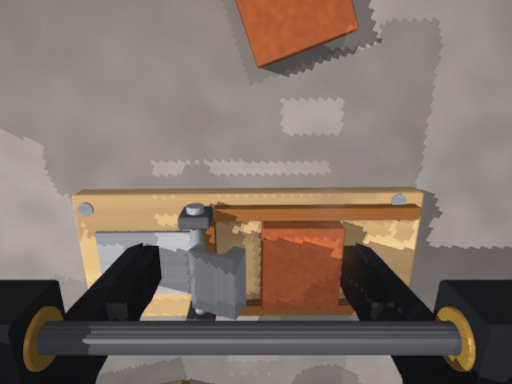

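The tile is moving with the finger, the jaw is up, and there are 12 N down. I continue.

Emit:
jog_arm(series="0 0 0 -0.03 -0.15 0.02 1;0 0 0 -0.03 -0.15 0.02 1;0 0 0 0 -0.15 0 1;0 0 0 0 -0.15 0 1;0 0 0 0 -0.15 0 1;0 0 0 0 -0.1 0 1;0 0 0 0 0 0 1")

```text
time_s: 7.7
eef_pos: [0.5629, 0.0846, 0.0161]
tool_rot: [[0.933, 0.361, 0.007], [0.361, -0.933, -0.003], [0.006, 0.005, -1.0]]
contact_force: [3.1, -8.0, 15.8]
opening: 0.0877
```

```bash
python3 snap.py 7 scene wrist
```

```text
[0.5629 0.0846 0.0161] holder xy 0.015248690311388582 -0.0010836532551536052 rot [[0.933, 0.36, 0.007], [0.36, -0.933, -0.002], [0.006, 0.005, -1.0]] F [ 3.1401 -8.4885 16.3499] open 0.08785608697730389 t 7.8
```

View pics/scene7z.png

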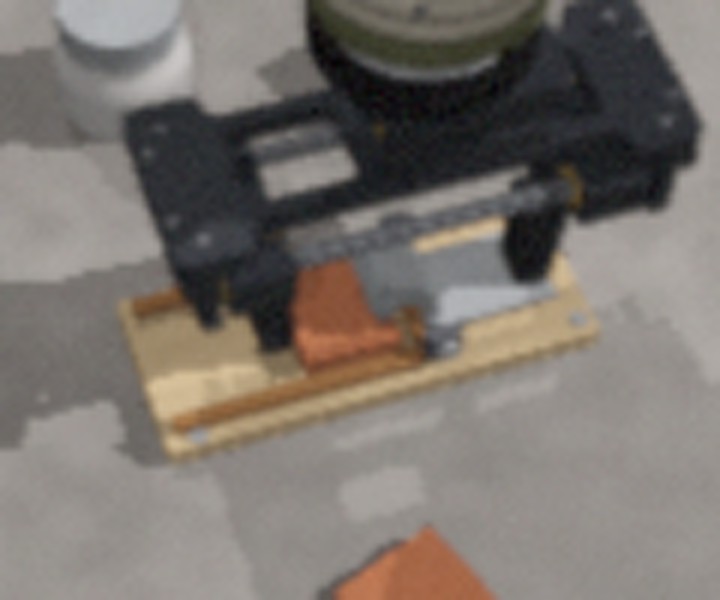

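View pics/wrist7.png

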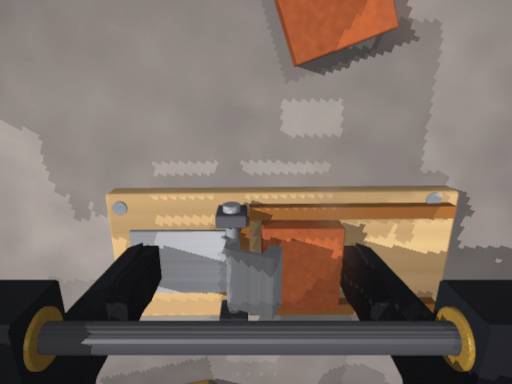

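The tile front is now under the raised jaw. About 7 mm remain, so I'll approach the stop watching force.

Emit:
jog_arm(series="0 0 0 0 -0.1 0 1;0 0 0 0 -0.1 0 1;0 0 0 0 -0.05 0 1;0 0 0 0 0 0 1")

```text
time_s: 8.2
eef_pos: [0.561, 0.0892, 0.016]
tool_rot: [[0.933, 0.36, 0.007], [0.36, -0.933, -0.003], [0.006, 0.005, -1.0]]
contact_force: [3.0, -8.9, 15.5]
opening: 0.0877
```

Emit:
jog_arm(series="0 0 0 0 -0.05 0 1;0 0 0 0 -0.05 0 1;0 0 0 0 0 0 1")

```text
time_s: 8.5
eef_pos: [0.5609, 0.0902, 0.0161]
tool_rot: [[0.933, 0.361, 0.008], [0.361, -0.933, -0.004], [0.006, 0.007, -1.0]]
contact_force: [5.1, -14.7, 13.5]
opening: 0.0884
```

Emit:
jog_arm(series="0 0 0 0 -0.05 0 1;0 0 0 0 0 0 1;0 0 0 0 0 0 1")

```text
time_s: 8.8
eef_pos: [0.5609, 0.0903, 0.0162]
tool_rot: [[0.933, 0.361, 0.009], [0.361, -0.933, -0.005], [0.006, 0.008, -1.0]]
contact_force: [6.0, -18.9, 14.5]
opening: 0.0882
```

```bash
python3 snap.py 8 scene wrist
```

```text
[0.5609 0.0903 0.0161] holder xy 0.021258457702297045 -0.0012281039423789409 rot [[0.933, 0.361, 0.009], [0.361, -0.933, -0.005], [0.006, 0.008, -1.0]] F [  5.5524 -18.545   14.9801] open 0.0882340462466167 t 8.9
```

View pics/scene8z.png

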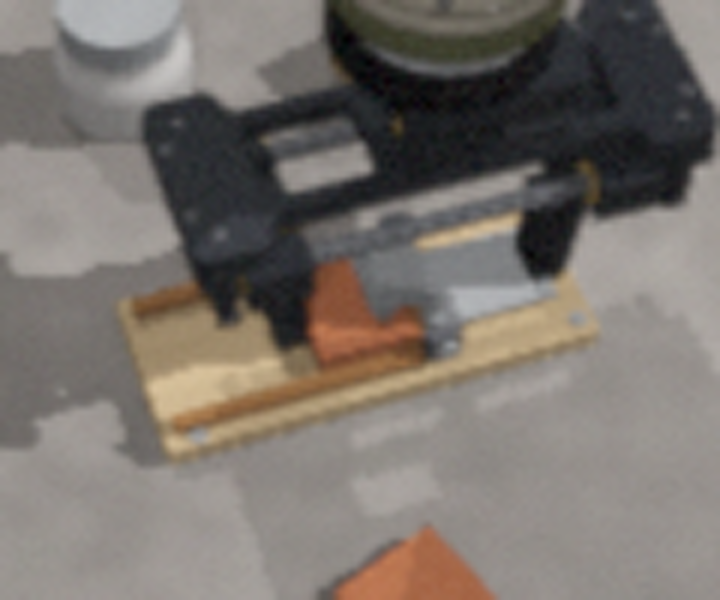

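View pics/wrist8.png

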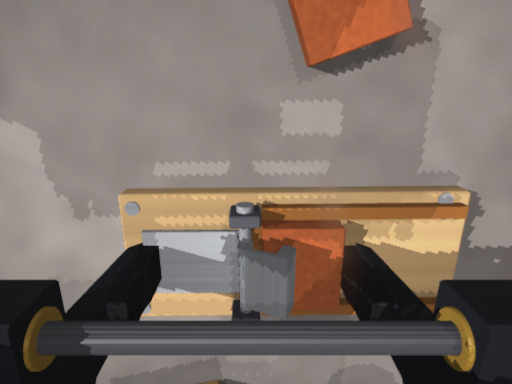

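The tile is seated: the TCP stays still while push force rises, and the pusher face is at x≈-22.8 mm. I'll back the pusher off 3–4 mm while still holding the plate down, then let the clip up gently.

Emit:
jog_arm(series="0 0 0 0 0.1 0 1;0 0 0 0 0.1 0 1;0 0 0 0 0.08 0 1;0 0 0 0 0 0 1;0 0 0 0 0 0 1")

```text
time_s: 9.4
eef_pos: [0.5606, 0.0896, 0.0156]
tool_rot: [[0.933, 0.36, 0.004], [0.36, -0.933, 0.002], [0.005, -0.001, -1.0]]
contact_force: [0.6, 7.0, 15.5]
opening: 0.0879
```

```bash
python3 snap.py 9 scene wrist
```

```text
[0.5606 0.0895 0.0155] holder xy 0.020678868278258034 -0.0006959014777261361 rot [[0.933, 0.36, 0.004], [0.36, -0.933, 0.002], [0.005, -0.0, -1.0]] F [ 0.8874  6.9378 15.4809] open 0.08822706235701692 t 9.5
```

View pics/scene9z.png

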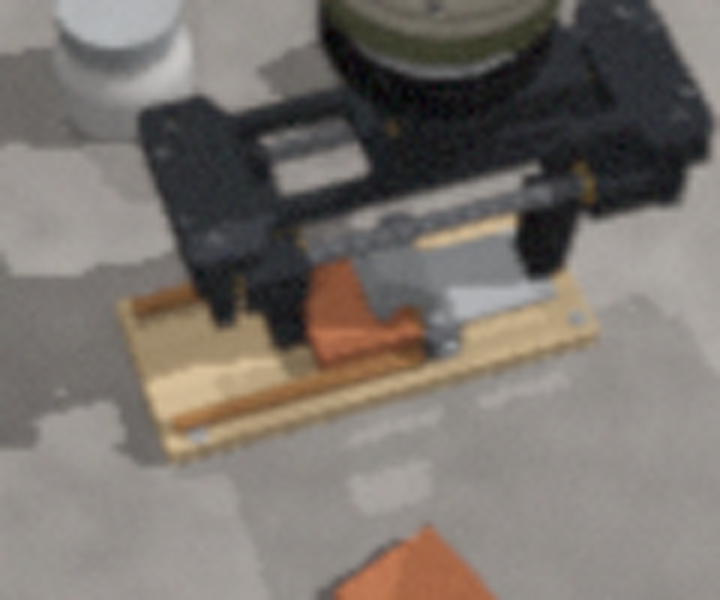

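View pics/wrist9.png

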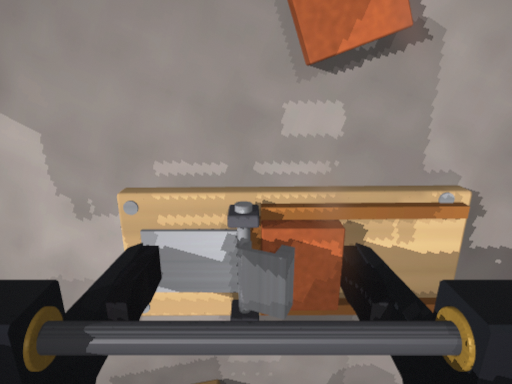

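Friction held most of that, so the TCP moved back only 0.6 mm. I'll back off another 3 mm.

Emit:
jog_arm(series="0 0 0 0 0.08 0 1;0 0 0 0 0.08 0 1;0 0 0 0 0 0 1;0 0 0 0 0 0 1")

```text
time_s: 9.9
eef_pos: [0.5609, 0.0874, 0.0154]
tool_rot: [[0.933, 0.36, 0.002], [0.36, -0.933, 0.003], [0.003, -0.002, -1.0]]
contact_force: [-2.6, 11.3, 16.1]
opening: 0.0881
```

Emit:
jog_arm(series="0 0 0 0 0 -0.08 1;0 0 0 0 0 -0.08 1;0 0 0 0 0 -0.08 1;0 0 0 0 0 -0.08 1;0 0 0 0 0 -0.08 1;0 0 0 0 0 -0.1 1;0 0 0 0 0 0 1")

```text
time_s: 10.6
eef_pos: [0.5604, 0.0852, 0.024]
tool_rot: [[0.933, 0.361, -0.0], [0.361, -0.933, -0.0], [-0.0, 0.0, -1.0]]
contact_force: [-0.5, -0.6, 0.1]
opening: 0.0881
```

```bash
python3 snap.py 10 scene wrist
```

```text
[0.5603 0.0853 0.0237] holder xy 0.01680793285386898 0.001088091378468335 rot [[0.933, 0.361, -0.0], [0.361, -0.933, -0.0], [-0.001, 0.0, -1.0]] F [-0.396  -0.5355 -0.1838] open 0.0880151455910638 t 10.7
```

View pics/scene10z.png

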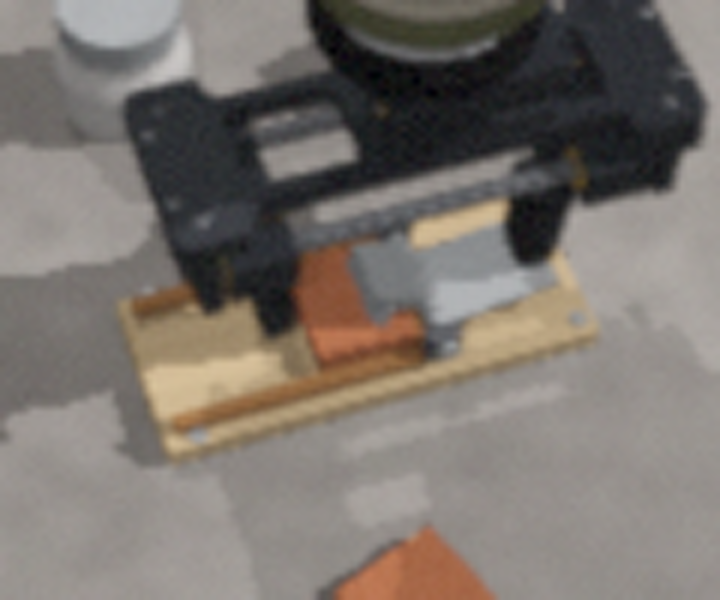

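View pics/wrist10.png

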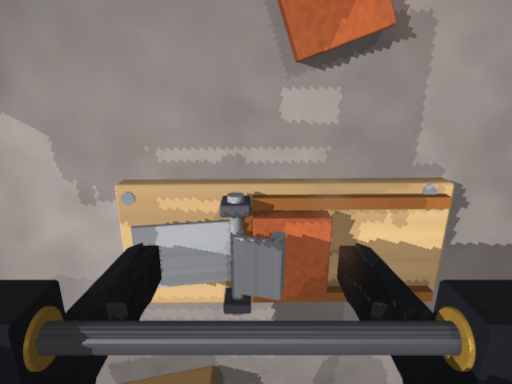

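The tool is unloaded, the jaw rests on the tile, and the pusher is clear behind it. I lift away for a final check.

Emit:
jog_arm(series="0 0 0 0 0 -0.4 1;0 0 0 0 0 -1 1;0 0 0 0 0 -1 1;0 0 0 0 0 -1 1;0 0 0 0 0 -1 1;0 0 0 0 0 -1 1;0 0 0 -0.5 0 -1 1;0 0 0 -1 0 -1 1")

```text
time_s: 11.5
eef_pos: [0.5326, 0.0746, 0.173]
tool_rot: [[0.933, 0.361, 0.001], [0.361, -0.933, -0.0], [0.001, 0.0, -1.0]]
contact_force: [-0.4, -0.7, 0.1]
opening: 0.0879
```

Emit:
jog_arm(series="0 0 0 -1 0 0 1;0 0 0 -1 0 0 1;0 0 0 -1 0 0 1;0 0 0 -1 0 0 1;0 0 0 0 0 0 1;0 0 0 0 0 0 1")

```text
time_s: 12.1
eef_pos: [0.4584, 0.0457, 0.1725]
tool_rot: [[0.933, 0.36, 0.001], [0.36, -0.933, -0.0], [0.001, 0.001, -1.0]]
contact_force: [0.8, -0.2, 0.2]
opening: 0.0881
```

```bash
python3 snap.py 11 scene wrist top; python3 -c "
import cv2
im=cv2.imread('pics/wrist11.png');cv2.imwrite('pics/w11z.png',cv2.resize(im[40:190,80:300],None,fx=3.6,fy=3.6,interpolation=cv2.INTER_CUBIC))"
```

```text
[0.4586 0.0459 0.172 ] holder xy 0.016830351349504537 0.11014021505453452 rot [[0.933, 0.361, 0.0], [0.361, -0.933, -0.0], [0.0, 0.0, -1.0]] F [-0.6865  0.149  -0.0776] open 0.08820658270879908 t 12.25
```

View pics/scene11z.png

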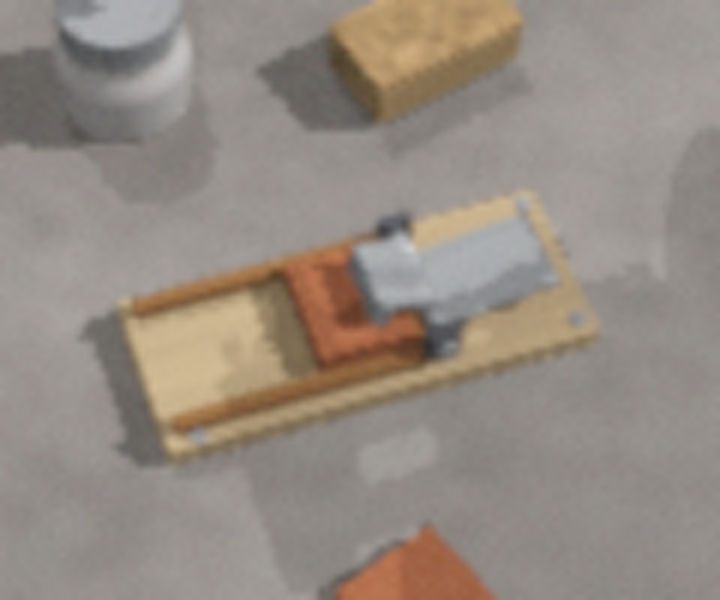

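View pics/wrist11.png

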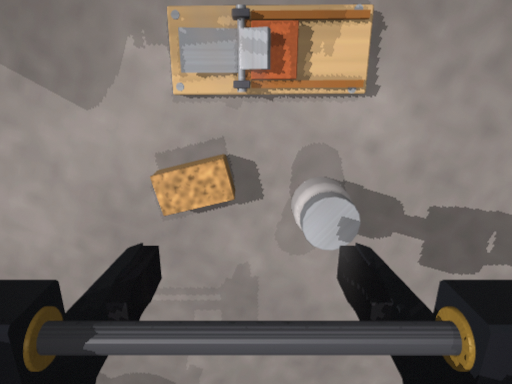

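View pics/top11.png

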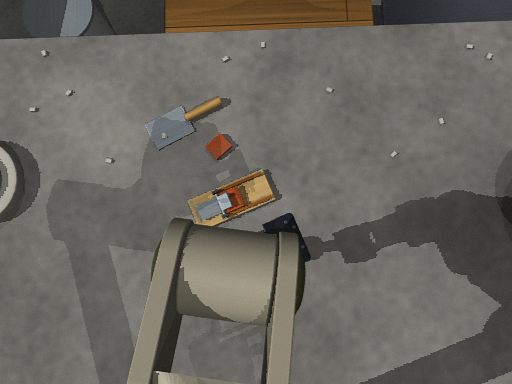

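The tile sits under the jaw and everything else looks unmoved. The tile's rear edge is at scene zoom (285,268)–(322,365) and wrist column about 298. I'll measure its x.

```bash
python3 - <<'E'
from h import *
import pickle
np.set_printoptions(precision=4,suppress=True)
ex=np.array([-.361,.9326]);ey=np.array([-.9326,-.361]);c0=np.array([.5674,.0700])
P=pickle.load(open('wrist11.pkl','rb'))
h=lambda w:(np.round((w[:2]-c0)@ex*1e3,1),np.round((w[:2]-c0)@ey*1e3,1))
for p in [(168,5),(176,96),(369,94),(372,5)]: print('deck',h(onz('wrist',p,.012,P)))
for p in [(298.5,23),(298,80)]: print('rear wrist',h(onz('wrist',p,.024,P)))
z=lambda x,y:((x+.5)/6-.5+210,(y+.5)/6-.5+150)
for p in [(285,268),(320,363)]: print('rear scene',h(onz('scene',z(*p),.024)))
for p in [(122,305),(172,452),(598,332),(528,192)]: print('deck scene',h(onz('scene',z(*p),.012)))
import cv2
a=cv2.imread('pics/scene0.png').astype(int);b=cv2.imread('pics/scene11.png').astype(int)
for n,(x,y) in dict(jar=(230,155),block=(281,156),spare=(279,250),spat=(315,280)).items():
    print(n,[cv2.phaseCorrelate(*[np.float32(i[y-22:y+22,x-28:x+28].mean(2)) for i in (a,b)])])
E
```

```text
deck (np.float64(84.5), np.float64(-35.8))
deck (np.float64(82.8), np.float64(35.4))
deck (np.float64(-87.7), np.float64(33.7))
deck (np.float64(-82.2), np.float64(-35.8))
rear wrist (np.float64(-21.2), np.float64(-20.7))
rear wrist (np.float64(-22.8), np.float64(22.2))
rear scene (np.float64(-21.5), np.float64(20.3))
rear scene (np.float64(-22.2), np.float64(-23.5))
deck scene (np.float64(-82.8), np.float64(30.9))
deck scene (np.float64(-82.7), np.float64(-35.9))
deck scene (np.float64(84.0), np.float64(-35.6))
deck scene (np.float64(82.8), np.float64(33.1))
jar [((0.11307526959063452, 0.6550768776306555), 0.8326257421352246)]
block [((-0.11568264203900114, 0.523631221471085), 0.8815441774438929)]
spare [((-0.19076337723773307, 0.39622936795949926), 0.7973823543831154)]
spat [((0.07366906495388292, 0.5944311994731102), 0.8499909436261213)]
```

```bash
python3 -c "
from station import env
print(env.sign_off()); print(env.state()['time_s'])"
```

```text
the job is handed in; nothing more can be done
None
the job is handed in; nothing more can be done
```

The tile is clamped in the holder, fully home under the jaw, and I handed the job in at about 12 s of the 51 s allowed.

**What I did:** I pressed the thumb plate to its limit with one fingertip. I held it down and pushed the tile about 34 mm along the channel with the other. At the stop the tool stopped moving while the force along the channel rose from about 9 to 19 N. I then backed the pushing finger off about 2.5 mm with the plate still down, let the clip up slowly and moved clear.

**Last checks:**
- **Tile position:** its rear edge measures x ≈ -21.2 to -22.8 mm from two cameras, where home is -22. The readings are only good to about 1–2 mm, so they agree with the force but do not prove contact to better than that.
- **Clamping:** the jaw is seen resting on the tile, and the tool force is about 0.
- **Other things on the table:** in the scene view the jar, block, spare tile and spatula all show the same image shift of about 0.5 px. I take that as an image effect, not movement.

**What disagreed:** the first back-off moved the tool only 0.6 mm because of friction on the plate, so I repeated it. One holder corner in each final view was 2–4 mm off its expected place, which I put down to reading blurred pixels.

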